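# Throw over the pawl and draw back the follower of a ring magazine

### The job

On the inspection bench a row of bearing rings lies in a ratchet magazine, and its follower must be drawn back so that more rings can be loaded. First flip the magazine's pawl out of the toothed bar, over to its other rest position (the lever with the ball works it); then slide the follower with the upright knob fully back, away from the rings to the end of its travel, and leave it there with the pawl still flipped out.

Things in the scene. Friction and masses are not known exactly. Their poses are not given: they have to be found in the camera images.
- pawl (a joint): Turn of the pawl and its ball lever about their level axle, rad: 0 to 0.15 = tip in the bar's teeth (as found), lever leaning 35 degrees towards the rings; 1.22 = flipped out, lever leaning 35 degrees the other way. Pushed past the middle (about 0.65) it falls over by its weight (under 1 N). Tip in the teeth: the follower cannot go back beyond 13 mm of play; flipped out: it slides freely.
- pawl_ball (a point): Centre of the black ball, 22 mm across, on the 8 mm thick, 45 mm long pawl lever; 88 mm above the bench as found and when flipped, 97 mm when upright. It stands 95 mm beside the middle of the trough, outside a bracket 65 mm high. Flipping swings it in an upright plane along the trough, 52 mm the way the follower goes back; 50 mm free ahead and behind. The axes tip with the lever.
- follower (a joint): How far forward the follower stands, m: 0 = fully back at its stop, 0.112 = fully forward at the rings. Found at 0.06 to 0.11. Takes about 2 N to slide and stays where it is left.
- follower_knob (a point): Top centre, 80 mm above the bench, of the follower's knob: upright black cylinder, 26 mm across, 44 mm high, on an aluminium block 48 x 40 mm in the trough of the white-based magazine (walls and rings at most 24 mm high). z up, +y = along the trough the way the follower goes back, -x = side of toothed bar and pawl. A spare block with the same knob stands loose outside the trough.

How it is judged (in metres and radians):
On the way, in this order (a step that is already met when the one before it is completed fails the run):
1. the pawl is flipped out while the follower is still forward (value of joint pawl above 0.95 rad and value of joint follower above 0.045 m), for 0.1 s.
2. the follower is fully back (value of joint follower below 0.01 m), for 0.2 s.
At the end, for the whole second after the job is handed in: The follower rests within 10 mm of its fully-back stop and the pawl is still flipped out (beyond 0.95 rad) (value of joint follower below 0.01 m and value of joint pawl above 0.95 rad and velocity of joint follower between -0.01 and 0.01 m/s); the robot touches nothing.
It also fails if it takes over 40 s, if anything falls off the work surface, if the arm or the gripper's body presses on something with over 40 N, if the wrist force passes 120 N, or if a joint passes its speed limit or range.

### The arm

A 6-joint arm with a two-finger parallel gripper is mounted at the origin on the work surface. World frame = base frame: x ahead of the robot, y to its left, z up, the work surface at z = 0. Lengths are in m, angles in degrees, forces in N, time in s.
With the tool pointing down it reaches from about 0.375 to 0.75 m from the base axis. Payload 9 kg.
Tool frame: the origin (TCP) lies at the very end of the fingers, on their centre line; the grasp point (between the pads) lies 19 mm behind it (bot.grip_depth is the distance from the TCP to the grasp point, in m); z points along the fingers, y is the line along which they close (so a half turn about z gives the same grasp; the last joint's range is limited). The gripper opens to 85 mm and grips with 20 to 120 N. Pads are 22 mm wide; open, the fingers measure 114 mm over their backs; the gripper's body (76 mm by 85 mm) begins 54 mm behind the grasp point. The pads swing forward as they close: fully open they stand 13 mm farther back than shut.
Start: joints at [51.984, 5.964, 5.575, 89.605, 0, 77.527], TCP at [0.259, 0.541, 0.231] pointing down, gripper open.
Joint ranges: [-171.21, 171.21], [-48.23, 106.86], [-62.78, 66.21], [-105.2, 120.99], [-86.42, 89.51], [-180, 180]. Speed limits (degrees/s): [127.2, 127.2, 147.25, 180, 180, 180].

### API

Orientations are given as [roll, pitch, yaw] about the fixed x, y, z axes, in that order (R = Rz(yaw) Ry(pitch) Rx(roll)).
In Python, from station import bot gives the robot as it stands. The module is installed in compiled form; this text tells all that it offers.
- The arm moves only by the shell command python3 -m handwheel 'ROWS'. ROWS is JSON, a list of rows, each a list of 3 entries, a list of its own where there are three numbers: the shift along the world's x, y, z in m, then the turn, a rotation vector about the world's x, y, z in rad, then the opening, from 0 (shut) to 1 (fully open). In form: [[[dx, dy, dz], [wx, wy, wz], claw], ...]. A call has 1 to 5 rows; each row is the pose to reach, as a shift and turn from the pose commanded when the call began; what a row does not reach only later rows make up. A row lasts 1/10 s, in which the tool goes at most 50 mm and 8.59 degrees, less where a joint would pass 70% of its speed; a pose out of reach is approached as far as the arm can. A call with a gripper value outside its range is refused whole. The fingers move at their own pace and stop on an object; the grip force is fixed at half the most. Time passes only in rows, so rows that repeat a pose let the fingers close. It gives the time, the measured TCP pose, the force, the opening and the grip force at its end, in the units of the state.
- bot.get_obs(): the state, without advancing time (a new reading comes with each control period).
- bot.capture(name): name is "side" or "top"; returns a dict with "pixels" (400x640x3 uint8, red, green, blue), "range_z" (400x640 float32, m along the optical axis (not along the pixel's ray), 0 where there is no reading), "fx", "fy", "cx", "cy" (pixels), "dist" ([k1, k2, p1, p2, k3] as OpenCV has them; the pictures are not rectified), "position" and "rotation" of the camera in the world. Camera axes: x right, y down, z forward; pixel columns grow to the right and rows downward; lengths in m; the calibration is good to about 2 mm. A picture is of the moment at which its call begins.
- bot.finish_job(): hands the job in; it is judged then, once.
The state is a dict: "t": time; "qpos": joint angles; "joint_velocities": joint speeds; "joint_torque": joint torques, N m; "ee_pos": TCP position; "orientation": TCP orientation; "contact_force": force on the tool from outside, world axes, zero at the start; "torque": the same for the moment, N m; "finger_gap": finger opening in m; "grasp_force": force on a finger pad.
Only numpy, scipy, OpenCV 4.12 (cv2) and the standard library are available. Lean on these libraries where they do the work, as an engineer would, in place of code of your own. Each camera call takes 0.05 s, during which the arm holds its last target. There are 200 camera calls.

## Working session

There is one attempt and no reset: what is moved stays moved. The work goes in short steps, Python scripts to look and compute and a shell command to move; the robot and the scene stay as the last step left them, time stands still between calls to the robot, and variables do not carry over. Pictures are saved under pics/ and viewed, at most 10 in all, crops included, and the job is handed in when it is done.

```bash
mkdir -p pics
cat > h.py <<'E'
import numpy as np, cv2
from station import bot
def world(c):
    K=np.array([[c["fx"],0,c["cx"]],[0,c["fy"],c["cy"]],[0,0,1.]])
    v,u=np.mgrid[0:400,0:640]
    p=np.stack([u.ravel(),v.ravel()],1).astype(np.float64)[:,None]
    n=cv2.undistortPoints(p,K,np.array(c["dist"],float)).reshape(400,640,2)
    z=c["range_z"]; P=np.dstack([n*z[...,None],z])
    W=P@np.array(c["rotation"]).T+np.array(c["position"]); W[z==0]=np.nan
    return W
def shot(name,f):
    c=bot.capture(name); cv2.imwrite(f"pics/{f}.png",c["pixels"][...,::-1]); W=world(c); np.save(f"pics/{f}.npy",W)
    return c,W
E
python3 - <<'E'
from h import *
for n in("top","side"):
    c,W=shot(n,n+"1"); print(n,c["position"],np.array(c["rotation"]).round(2).tolist())
print(bot.get_obs())
E
```

```text
Traceback (most recent call last):
  File "h.py", line 12, in shot
    c=bot.capture(name); cv2.imwrite(f"pics/{f}.png",c["pixels"][...,::-1]); W=world(c); np.save(f"pics/{f}.npy",W)
                                                                               ~~~~~^^^
  File "h.py", line 9, in world
    W=P@np.array(c["rotation"]).T+np.array(c["position"]); W[z==0]=np.nan
      ~~~~~~~~~~~~~~~~~~~~~~~~~~~^~~~~~~~~~~~~~~~~~~~~~~~
ValueError: operands could not be broadcast together with shapes (400,640) (3,)
```

View pics/top1.png

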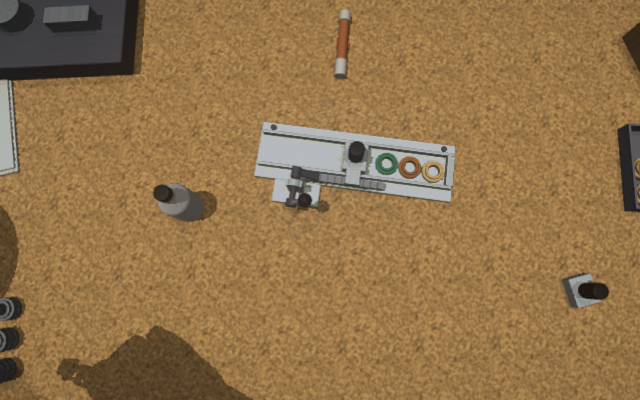

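The top picture shows the magazine at about (355,160), with the follower knob at (356,152), the rings to its right, the pawl ball near (304,200), and the spare block at (590,290). The rotation isn't a 3x3 matrix, so I'll check its format.

Run:
```python
from h import *
c=bot.capture("top"); print({k:c[k] for k in c if k not in("pixels","range_z")})
c=bot.capture("side"); print({k:c[k] for k in c if k not in("pixels","range_z")})
cv2.imwrite("pics/side1.png",c["pixels"][...,::-1]); print(bot.get_obs())
```

```text
{'fx': 424.87556842724155, 'fy': 424.87556842724155, 'cx': 323.9216584632647, 'cy': 201.35010867341379, 'dist': array([-0.04109627,  0.        ,  0.        ,  0.        ,  0.        ]), 'position': array([0.43799998, 0.07211677, 0.72137269]), 'rotation': array([-169.52890762,    0.91567997,  -91.42919635])}
{'fx': 512.7410663142225, 'fy': 512.7410663142225, 'cx': 325.16479661353446, 'cy': 200.28955762285125, 'dist': array([-0.02624221,  0.        ,  0.        ,  0.        ,  0.        ]), 'position': array([ 0.39296294, -0.39942562,  0.48888494]), 'rotation': array([-127.64422029,    0.34681199,  -19.23306023])}
{'t': 0.15, 'qpos': array([ 5.19860191e+01,  5.99117137e+00,  5.53739923e+00,  8.96039157e+01,
       -3.75024672e-04,  7.75263249e+01]), 'joint_velocities': array([ 0.01733893, -0.13301623,  0.20998643,  0.01520183,  0.16448427,
        0.04036671]), 'joint_torque': array([ 4.07336527e-03, -5.57359171e+01,  5.04004955e+01,  1.25983532e-02,
       -2.34690260e-04,  7.07861290e-06]), 'ee_pos': array([0.25852786, 0.54117055, 0.23069774]), 'orientation': array([-1.79943593e+02, -1.20938857e-02,  1.54459688e+02]), 'contact_force': array([ 0.06221938, -0.16686214, -0.87009839]), 'torque': array([ 0.03021642, -0.0214273 , -0.0607781 ]), 'grasp_force': 0.0, 'finger_gap': 0.08552079353960576}
```

View pics/side1.png

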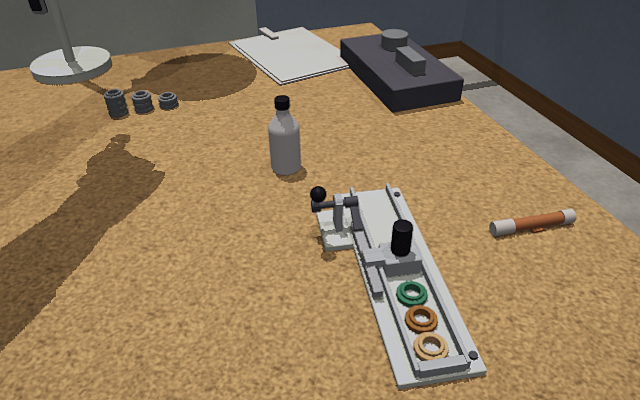

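The side picture shows the ball at (318,194), the follower knob top at (402,226), and a bottle behind at (285,150). The rotation is roll, pitch, yaw in degrees.

```bash
sed -i 's/np.array(c\["rotation"\]).T/R.from_euler("xyz",c["rotation"],degrees=True).as_matrix().T/; 1a from scipy.spatial.transform import Rotation as R' h.py
python3 - <<'E'
from h import *
P=[]
for n in("top","side"):
    c,W=shot(n,n+"2"); px=c["pixels"].astype(int).max(2); P.append((W,px))
W=np.concatenate([w.reshape(-1,3) for w,_ in P]); D=np.concatenate([p.ravel() for _,p in P])
src=np.repeat([0,1],400*640)
def rep(lbl,m):
    for s in(0,1):
        q=W[m&(src==s)]
        if len(q): print(lbl,s,len(q),"med",np.median(q,0).round(4),"min",q.min(0).round(4),"max",q.max(0).round(4))
for lbl,(u,v),k in(("knobT",(356,150),0),("ballT",(304,200),0),("knobS",(402,226),1),("ballS",(318,194),1),("bottleT",(163,193),0),("bracketT",(295,185),0)):
    print(lbl,P[k][0][v,u].round(4),P[k][1][v,u])
k=P[0][0][150,356][:2]
rep("knobtop",(np.hypot(*(W[:,:2]-k).T)<.03)&(W[:,2]>.072)&(D<60))
b=P[1][0][194,318][:2]
rep("ball",(np.hypot(*(W[:,:2]-b).T)<.025)&(W[:,2]>.07)&(D<60))
# magazine base direction: white low-saturation points
w=(D>130)&(W[:,2]>.004)&(W[:,2]<.03)&(abs(W[:,0]-k[0])<.12)&(abs(W[:,1]-k[1])<.25)
q=W[w][:,:2].astype(np.float32); print(cv2.minAreaRect(q), q.min(0),q.max(0))
t=W[(W[:,2]>.05)&(W[:,0]>k[0]-.3)&(W[:,0]<k[0]+.15)&(abs(W[:,1]-k[1])<.35)]
g=np.round(t[:,:2]/.02).astype(int); 
for c0 in np.unique(g,axis=0):
    z=t[(g==c0).all(1)]
    if len(z)>8: print((c0*.02).round(2),z[:,2].max().round(3),end="; ")
E
```

```text
knobT [0.6368 0.0271 0.0818] 55
ballT [0.5557 0.1087 0.1015] 56
knobS [0.6381 0.0236 0.078 ] 37
ballS [0.5546 0.099  0.095 ] 29
bottleT [0.5659 0.3095 0.1311] 55
bracketT [0.5866 0.1245 0.0675] 125
knobtop 0 195 med [0.6377 0.0266 0.0811] min [0.6272 0.0143 0.0724] max [0.6502 0.0381 0.085 ]
knobtop 1 255 med [0.6382 0.0217 0.0776] min [0.6274 0.0102 0.072 ] max [0.6499 0.0363 0.0804]
ball 0 145 med [0.5559 0.1087 0.0989] min [0.5467 0.1    0.0898] max [0.5676 0.118  0.1045]
ball 1 201 med [0.5551 0.1016 0.0932] min [0.5467 0.0955 0.0799] max [0.5656 0.1128 0.0997]
((0.6366492509841919, 0.025734350085258484), (0.49689483642578125, 0.23858587443828583), 89.93910217285156) [ 0.5171212  -0.22261925] [0.75591475 0.27429911]
[0.54 0.1 ] 0.098; [0.54 0.12] 0.1; [0.54 0.3 ] 0.093; [0.54 0.32] 0.095; [0.56 0.1 ] 0.105; [0.56 0.12] 0.103; [0.56 0.14] 0.064; [0.56 0.28] 0.088; [0.56 0.3 ] 0.133; [0.56 0.32] 0.133; [0.56 0.34] 0.094; [0.58 0.12] 0.069; [0.58 0.14] 0.067; [0.58 0.28] 0.086; [0.58 0.3 ] 0.133; [0.58 0.32] 0.133; [0.6  0.12] 0.068; [0.6  0.14] 0.068; [0.62 0.02] 0.082; [0.62 0.04] 0.08; [0.62 0.12] 0.062; [0.64 0.02] 0.084; [0.64 0.04] 0.085; [0.66 0.02] 0.083;
```

```bash
python3 - <<'E'
from h import *
W=np.load("pics/top2.npy")
def p(u,v): return np.nanmedian(W[v-1:v+2,u-1:u+2].reshape(-1,3),0)
for a,b in(((274,127),(444,149)),((262,148),(449,179)),((387,163),(433,171))):
    A,B=p(*a),p(*b); d=A-B; print(A.round(3),B.round(3),np.degrees(np.arctan2(d[0],d[1])).round(2))
import cv2
im=cv2.imread("pics/top2.png"); s=cv2.cvtColor(im,cv2.COLOR_BGR2HSV)
m=((s[...,1]<50)&(s[...,2]>120)&(W[...,0]>.57)&(W[...,0]<.75)&(W[...,1]>-.15)&(W[...,1]<.25)).astype(np.uint8)
n,l,st,ce=cv2.connectedComponentsWithStats(m); i=1+st[1:,4].argmax()
q=W[l==i][:,:2].astype(np.float32); r=cv2.minAreaRect(q); print(r,len(q))
E
python3 -m handwheel '[[[0,-0.04,0],[0,0,0.06],0],[[0.02,-0.08,0],[0,0,0.12],0],[[0.05,-0.12,0],[0,0,0.18],0],[[0.08,-0.16,0],[0,0,0.24],0],[[0.11,-0.2,0],[0,0,0.29],0]]'
```

```text
[0.704 0.164 0.015] [ 0.655 -0.13   0.015] 9.47
[0.667 0.186 0.011] [ 0.599 -0.131  0.026] 12.07
[ 0.634 -0.03   0.013] [ 0.617 -0.109  0.011] 11.96
((0.6237668991088867, 0.029102206230163574), (0.34225451946258545, 0.1415105164051056), 81.24288940429688) 7912
t: 0.75
ee_pos: [0.3693, 0.3398, 0.2314]
orientation: [180.0, 0.0, 171.2]
contact_force: [-0.1, -0.2, 0.4]
finger_gap: 0.0122
grasp_force: 0.0
```

```bash
python3 -m handwheel '[[[0.025,-0.04,0],[0,0,0],0],[[0.05,-0.08,0],[0,0,0],0],[[0.075,-0.12,0],[0,0,0],0],[[0.1,-0.16,0],[0,0,0],0],[[0.125,-0.2,0],[0,0,0],0]]'
python3 -m handwheel '[[[0.025,-0.035,0],[0,0,0],0],[[0.05,-0.072,0],[0,0,0],0],[[0.053,-0.077,-0.02],[0,0,0],0],[[0.053,-0.077,-0.05],[0,0,0],0],[[0.053,-0.077,-0.08],[0,0,0],0]]'
```

```text
t: 1.25
ee_pos: [0.4944, 0.1396, 0.2315]
orientation: [180.0, 0.0, 171.1]
contact_force: [0.1, 1.1, -0.6]
finger_gap: 0.0004
grasp_force: 0.0
t: 1.75
ee_pos: [0.5471, 0.0637, 0.1505]
orientation: [180.0, 0.0, 171.0]
contact_force: [1.1, 0.2, -0.3]
finger_gap: -0.0002
grasp_force: 0.0
```

```bash
python3 -m handwheel '[[[0,0,-0.025],[0,0,0],0],[[0,0,-0.05],[0,0,0],0],[[0,0,-0.068],[0,0,0],0],[[0.001,0,-0.068],[0,0,0],0]]'
python3 -c "
from h import *
shot('side','s3')"
```

```text
t: 2.15
ee_pos: [0.5457, 0.0646, 0.0805]
orientation: [-180.0, -0.3, 171.1]
contact_force: [-0.2, 0.4, 0.0]
finger_gap: 0.0002
grasp_force: 0.0
```

View pics/s3.png

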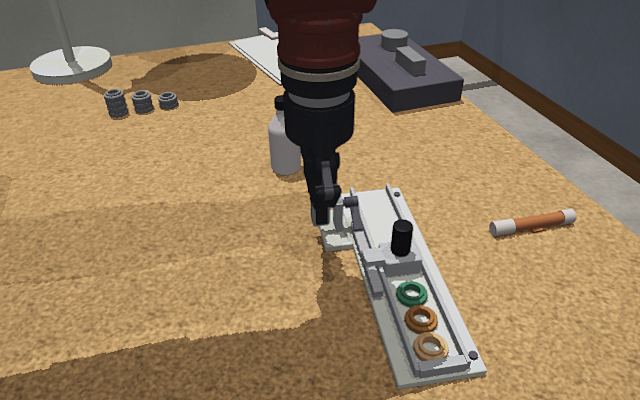

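The closed fingers sit just ahead of the ball, which is hidden behind them at about (320,205); the knob and magazine are clear. Now I'll push the ball back.

```bash
python3 -m handwheel '[[[0.006,0.01,0],[0,0,0],0],[[0.008,0.022,0],[0,0,0],0],[[0.01,0.034,0],[0,0,0],0],[[0.012,0.046,0],[0,0,0],0],[[0.014,0.058,0],[0,0,0],0]]'
python3 -m handwheel '[[[0,0,0],[0,0,0],0],[[0,0,0],[0,0,0],0]]'
python3 -c "
from h import *
shot('side','s4')"
```

```text
t: 2.7
ee_pos: [0.5627, 0.1238, 0.0847]
orientation: [180.0, 0.1, 171.1]
contact_force: [0.7, -0.5, -0.3]
finger_gap: -0.0002
grasp_force: 0.0
t: 2.9
ee_pos: [0.5616, 0.123, 0.0831]
orientation: [180.0, -0.0, 171.1]
contact_force: [-0.9, -0.3, 0.4]
finger_gap: -0.0
grasp_force: 0.0
```

View pics/s4.png

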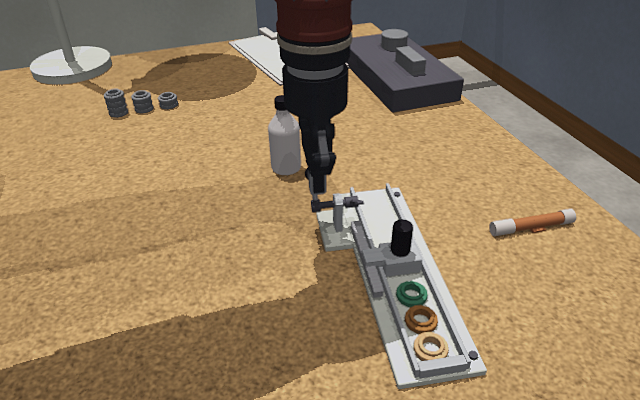

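The ball and lever have left the ring side and are now hidden behind the fingers near (318,190). I'll lift, move to the ring side of the knob, and check.

```bash
python3 -m handwheel '[[[0,-0.02,0.01],[0,0,0],0],[[0,-0.03,0.045],[0,0,0],0],[[0.01,-0.06,0.07],[0,0,0],0],[[0.03,-0.1,0.07],[0,0,0],0],[[0.06,-0.14,0.07],[0,0,0],0]]'
python3 - <<'E'
from h import *
out=[]
for n in("side","top"):
    c,W=shot(n,n+"5"); D=c["pixels"].max(2)
    for l,x,y,r,z0,z1 in(("ball",.562,.13,.06,.075,.11),("knob",.638,.025,.03,.072,.09)):
        q=W[(np.hypot(W[...,0]-x,W[...,1]-y)<r)&(W[...,2]>z0)&(W[...,2]<z1)&(D<70)]
        print(n,l,len(q),np.median(q,0).round(3) if len(q) else "")
E
```

```text
t: 3.45
ee_pos: [0.6223, -0.0191, 0.1549]
orientation: [-180.0, 0.1, 171.1]
contact_force: [0.4, 0.8, 0.8]
finger_gap: -0.0003
grasp_force: 0.0
side ball 184 [0.563 0.15  0.091]
side knob 257 [0.638 0.022 0.078]
top ball 57 [0.562 0.153 0.097]
top knob 0
```

View pics/side5.png

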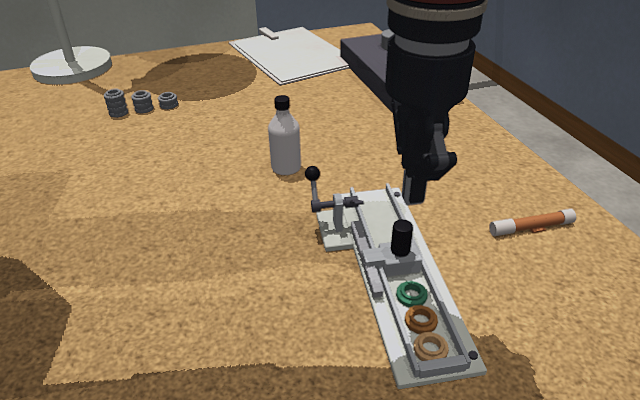

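The ball is now at (312,173), 50 mm further back, so the pawl is flipped; the knob at (402,226) hasn't moved. Next I'll descend on the ring side of the knob.

```bash
python3 -m handwheel '[[[0.009,0,-0.03],[0,0,0],0],[[0.009,0,-0.06],[0,0,0],0],[[0.009,0,-0.085],[0,0,0],0],[[0.009,0,-0.103],[0,0,0],0],[[0.009,0,-0.103],[0,0,0],0]]'
python3 -m handwheel '[[[0.002,0.01,0],[0,0,0],0],[[0.004,0.02,0],[0,0,0],0],[[0.006,0.03,0],[0,0,0],0],[[0.008,0.04,0],[0,0,0],0],[[0.009,0.05,0],[0,0,0],0]]'
```

```text
t: 4.05
ee_pos: [0.6282, -0.0171, 0.047]
orientation: [180.0, -0.3, 171.1]
contact_force: [-0.2, -0.3, 1.0]
finger_gap: 0.0002
grasp_force: 0.0
t: 4.55
ee_pos: [0.6407, 0.0332, 0.0512]
orientation: [-180.0, 0.1, 171.1]
contact_force: [1.4, -3.3, 0.1]
finger_gap: 0.0002
grasp_force: 1.4
```

```bash
python3 -m handwheel '[[[0.0015,0.01,0],[0,0,0],0],[[0.003,0.02,0],[0,0,0],0],[[0.004,0.025,0],[0,0,0],0],[[0.0045,0.03,0],[0,0,0],0]]'
python3 -m handwheel '[[[0.001,0.005,0],[0,0,0],0],[[0.0015,0.01,0],[0,0,0],0]]'
```

```text
t: 4.95
ee_pos: [0.6443, 0.0629, 0.0503]
orientation: [180.0, -0.0, 171.1]
contact_force: [1.1, -2.0, 0.4]
finger_gap: 0.0001
grasp_force: 1.2
t: 5.15
ee_pos: [0.6458, 0.0726, 0.0503]
orientation: [180.0, -0.0, 171.1]
contact_force: [0.9, -3.1, -0.4]
finger_gap: 0.0
grasp_force: 1.2
```

```bash
python3 -m handwheel '[[[0.001,0.004,0],[0,0,0],0],[[0.0015,0.008,0],[0,0,0],0],[[0.002,0.012,0],[0,0,0],0]]'
python3 -m handwheel '[[[0.001,0.004,0],[0,0,0],0],[[0.0015,0.008,0],[0,0,0],0]]'
python3 - <<'E'
from h import *
c,W=shot("side","side6"); D=c["pixels"].max(2)
for l,x,y,r,z0,z1 in(("ball",.562,.13,.06,.075,.11),):
    q=W[(np.hypot(W[...,0]-x,W[...,1]-y)<r)&(W[...,2]>z0)&(W[...,2]<z1)&(D<70)]
    print(l,len(q),np.median(q,0).round(3))
E
```

```text
t: 5.45
ee_pos: [0.6477, 0.0846, 0.0502]
orientation: [180.0, -0.0, 171.1]
contact_force: [1.3, -2.6, -0.1]
finger_gap: -0.0
grasp_force: 1.2
t: 5.65
ee_pos: [0.6491, 0.0927, 0.0502]
orientation: [180.0, -0.0, 171.1]
contact_force: [0.2, -2.2, 0.1]
finger_gap: 0.0001
grasp_force: 1.2
ball 182 [0.563 0.15  0.092]
```

View pics/side6.png

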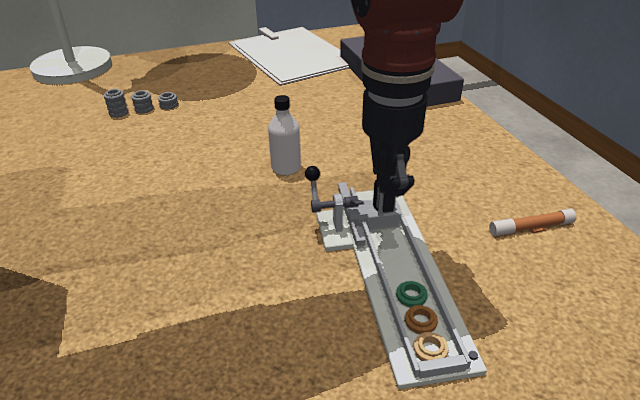

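The ball is still flipped at (312,173), and the follower near (380,215) is moving back with the fingers. It has more travel left, so I'll go on until the force rises.

```bash
python3 -m handwheel '[[[0.0007,0.004,0],[0,0,0],0],[[0.0014,0.008,0],[0,0,0],0]]'
python3 -m handwheel '[[[0.0005,0.003,0],[0,0,0],0],[[0.001,0.006,0],[0,0,0],0]]'
```

```text
t: 5.9
ee_pos: [0.6502, 0.0991, 0.0502]
orientation: [-179.8, -0.0, 171.0]
contact_force: [-7.2, -24.1, 4.1]
finger_gap: -0.0001
grasp_force: 12.3
t: 6.1
ee_pos: [0.6503, 0.0995, 0.0503]
orientation: [-179.2, -0.1, 170.8]
contact_force: [-14.6, -45.0, 9.7]
finger_gap: -0.0002
grasp_force: 23.8
```

The force jump shows the end stop. Now I'll back off, lift and check.

```bash
python3 -m handwheel '[[[-0.001,-0.008,0],[0,0,0],0],[[-0.004,-0.025,0],[0,0,0],0],[[-0.006,-0.035,0.02],[0,0,0],0],[[-0.006,-0.04,0.06],[0,0,0],0],[[-0.006,-0.06,0.1],[0,0,0],0]]'
python3 -m handwheel '[[[0,-0.04,0.03],[0,0,0],0],[[0,-0.08,0.05],[0,0,0],0],[[0,-0.12,0.05],[0,0,0],0],[[0,-0.12,0.05],[0,0,0],0]]'
python3 - <<'E'
from h import *
for n in("side","top"):
    c,W=shot(n,n+"7"); D=c["pixels"].max(2)
    for l,x,y,r,z0,z1 in(("ball",.562,.13,.06,.075,.11),("knob",.655,.12,.05,.072,.09)):
        q=W[(np.hypot(W[...,0]-x,W[...,1]-y)<r)&(W[...,2]>z0)&(W[...,2]<z1)&(D<70)]
        print(n,l,len(q),np.median(q,0).round(3) if len(q) else "")
E
```

```text
t: 6.6
ee_pos: [0.6447, 0.0472, 0.1507]
orientation: [179.9, -0.1, 171.2]
contact_force: [0.8, 0.3, 0.6]
finger_gap: -0.0004
grasp_force: 0.0
t: 7.0
ee_pos: [0.6459, -0.0784, 0.201]
orientation: [-180.0, 0.1, 170.8]
contact_force: [0.4, -0.0, -0.6]
finger_gap: -0.0002
grasp_force: 0.0
side ball 178 [0.564 0.151 0.092]
side knob 194 [0.654 0.12  0.078]
top ball 86 [0.563 0.155 0.098]
top knob 27 [0.645 0.122 0.077]
```

View pics/top7.png

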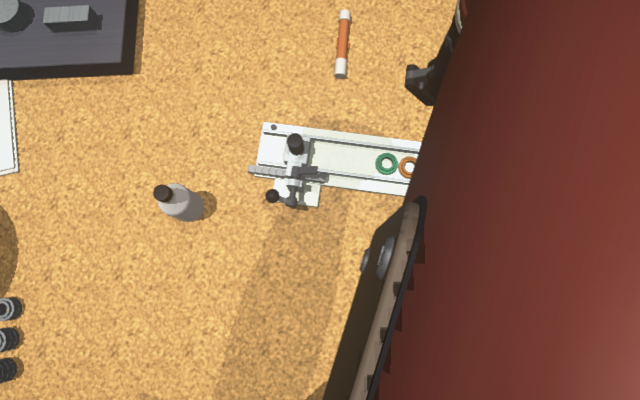

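The top view shows the follower at the back, with its knob at (295,145), and the ball flipped at (272,196). The knob moved about 99 mm and met a hard stop. The arm is clear.

```bash
python3 -c "
from station import bot
print(bot.finish_job())"
```

```text
the job is handed in; nothing more can be done
None
```

The pawl is flipped out and the follower was pushed back about 99 mm to a hard stop; the arm is clear and the job is handed in, though `bot.finish_job()` gave no verdict.

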